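# Turn the mirrored probe holders over the drip trough

## Task

The freshly rinsed single-arm probe holders in the white rack should all hang their arms over the open steel drip trough, but some were put back mirrored, with the arm over the vials. Lift out each mirrored holder, turn it round, and put it back fully seated in the same slot; the single-arm holders that are already right stay as they are.

Things in the scene. Friction and masses are not known exactly. Their poses are not given: they have to be found in the camera images.
- holder_a: Aluminium one-armed probe holder, upright in a rack slot. Flat stem 10 mm thick (own y), 30 wide (x), 80 tall on a collar 30 x 56 x 8. From the stem's top an arm 10 thick, 16 deep runs along own +x to a ring of 38 mm diameter centred 88 mm from the stem's axis. Origin: stem axis at the collar's underside, which rests on the rack (z = 0.045 when seated), z up; stem top 88 mm above it. 0.16 kg.
- holder_b: Second holder, same shape, size and axes as holder_a (arm along its own +x). Tang below the collar: 10 mm thick (y), 26 wide (x), reaching 30 mm down, the lowest 8 mm narrowed to 6 x 20. The slot, 14 x 38 mm and 36 deep with a 4 mm chamfered mouth, takes it either way round. Grip the stem's flat faces at its top.
- holder_c: Third holder, same shape, size and axes as holder_a (arm along its own +x). The holders stand in any order, in parallel planes across the row; one or two of the three point away from the trough. Nothing in the rack stands higher than 133 mm over the bench; lift a holder 50 mm or more before turning it, so that its arm clears the others.
- trough: Open steel drip trough, 270 x 80 mm, 35 high, fixed; origin: centre of its underside, y along its length. It lies along the near or far side (varies) of the fixed white rack, 270 x 70 mm, 45 high, centre lines 90 mm apart; a grey block of capped vials, 66 high, lies along the other side. The rack has 4 slots 66 mm apart: three hold holder_a to c, one a two-armed T-shaped holder as tall.
Mind the look-alikes: they are no part of the job. Leave any brown or purple look-alike of the holder_b alone.

How it is judged (in metres and radians):
At the end, for the whole second after the job is handed in: All three single-arm holders have their arms towards the trough (the trough's centre at least 60 mm out on the arm's side of the stem), each in the slot it started in (within 15 mm), seated within 6 mm of fully down, upright and square to the trough within 10 degrees, at rest (x of trough in the frame of holder_a above 0.06 m and distance of each of holder_a, holder_b, holder_c from where it was at the start of the episode below 0.015 m and height (world z) of each of holder_a, holder_b, holder_c below 0.051 m and angle between each of holder_a, holder_b, holder_c's own z axis and vertical below 0.175 rad and angle between the x axis of each of holder_a, holder_b, holder_c and the x axis of trough, either way round below 0.175 rad and linear speed of each of holder_a, holder_b, holder_c below 0.02 m/s and x of trough in the frame of holder_b above 0.06 m and x of trough in the frame of holder_c above 0.06 m); the robot touches nothing.
It also fails if it takes over 67 s, if anything falls off the work surface, if the arm or the gripper's body presses on something with over 40 N, if the wrist force passes 120 N, or if a joint passes its speed limit or range.

## Robot

A 6-joint arm with a two-finger parallel gripper is mounted at the origin on the work surface. World frame = base frame: x ahead of the robot, y to its left, z up, the work surface at z = 0. Lengths are in m, angles in degrees, forces in N, time in s.
With the tool pointing down it reaches from about 0.325 to 0.85 m from the base axis. Payload 15.5 kg.
Tool frame: the origin (TCP) lies midway between the tips of the shut fingers; the grasp point (between the pads) lies 19 mm behind it; z points along the fingers, y is the line along which they close (so a half turn about z gives the same grasp; the last joint's range is limited). The gripper opens to 91 mm and grips with 3 to 60 N. Pads are 32 mm wide; open, the fingers measure 118 mm over their backs; the gripper's body (76 mm by 178 mm) begins 60 mm behind the grasp point.
Start: joints at [-76.862, 28.281, 77.091, -0, 74.628, -5.472], TCP at [0.199, -0.592, 0.214] pointing down, gripper open.
Joint ranges: [-166.48, 166.48], [-47.26, 123.95], [12.59, 153.08], [-70.14, 250.14], [6.76, 159.57], [-176.63, 176.63]. Speed limits (degrees/s): [108.29, 108.29, 147.25, 172.46, 172.46, 172.46].

## Interface

Orientations are given as a 3x3 rotation matrix whose columns are the frame's x, y, z axes.
In Python, from bench import ctrl gives the robot as it stands. The module is installed in compiled form; this text tells all that it offers. Calls block until the motion is done:
- ctrl.goto(position, orientation): joint-space move of the TCP to a pose.
- ctrl.move_l(position, vel=0.15, ori=None, contact_N=None): straight line of the TCP; ori=None keeps the orientation; vel is the mean speed in m/s. With contact_N (N) it stops when the force on the tool has changed by that much, and returns True; else False.
- ctrl.movej(angles): joint-space move.
- ctrl.command_gripper(opening): opening from 0.0 (shut) to 1.0 (fully open); the grip force is fixed at half the most; returns when the fingers have stopped.
- ctrl.sleep(seconds).
- ctrl.ik(position, orientation): joint angles nearest the present ones, or None.
- ctrl.read_camera(name): name is "side" or "top" or "wrist"; returns the picture (420x560x3 uint8, blue, green, red); there is no depth.
- ctrl.camera_params(name): a dict with "fx", "fy", "cx", "cy" (pixels), "pose" (4x4, takes a point from camera to world coordinates); the wrist camera has in their place "T_tool_cam" (4x4, takes a point from camera to tool coordinates, whose origin is the TCP and whose axes are the flange's). Camera axes: x right, y up, looking along -z (the intrinsics and any distortion apply to the point x, -y, -z); pixel columns grow to the right and rows downward; lengths in m; the calibration is good to about 2 mm. A picture is of the moment at which its call begins: read the wrist's pose just before it. camera_params takes no time and is no camera call.
A pose or a line that the arm cannot do raises ctrl.MotionError and nothing moves.
- ctrl.sign_off(): hands the job in; it is judged then, once.
Readings, each from a call of its own:
- ctrl.current_t(): time.
- ctrl.current_q(): joint angles.
- ctrl.current_dq(): joint speeds.
- ctrl.current_effort(): joint torques, N m.
- ctrl.current_tool_pos(): TCP position.
- ctrl.current_eef_rot(): TCP orientation.
- ctrl.current_contact_force(): force on the tool from outside, world axes, zero at the start.
- ctrl.current_wrist_torque(): the same for the moment, N m.
- ctrl.current_grip_width(): opening from 0.0 (shut) to 1.0 (fully open).
- ctrl.current_grasp_force(): force on a finger pad.
Only numpy, scipy, OpenCV 4.12 (cv2) and the standard library are available. Lean on these libraries where they do the work, as an engineer would, in place of code of your own. Each camera call takes 0.05 s, during which the arm holds its last target. There are 200 camera calls.

## Working session

There is one attempt and no reset: what is moved stays moved. The work goes in short steps, each a Python script; the robot and the scene stay as the last script left them, time stands still between calls to the robot, and variables do not carry over. Pictures are saved under pics/ and viewed, at most 10 in all, crops included, and the job is handed in when it is done.

```bash
mkdir -p pics; python3 - <<'E'
from bench import ctrl
import cv2,numpy as np
for n in("top","side"):
    cv2.imwrite(f"pics/{n}0.png",ctrl.read_camera(n)); p=ctrl.camera_params(n); print(n,{k:(np.round(v,4).tolist()) for k,v in p.items() if not isinstance(v,str)})
print(ctrl.camera_params("wrist"),ctrl.current_t())
print(ctrl.current_eef_rot())
E
```

```text
top {'fx': 452.2598, 'fy': 452.2598, 'cx': 278.7392, 'cy': 204.9366, 'pose': [[0.0174, 0.9911, -0.132, 0.4039], [-0.9996, 0.0201, 0.0197, 0.1035], [0.0221, 0.1316, 0.9911, 0.8288], [0.0, 0.0, 0.0, 1.0]]}
side {'fx': 406.7302, 'fy': 406.7302, 'cx': 277.6644, 'cy': 213.6659, 'pose': [[-0.9815, 0.1099, -0.1568, 0.3444], [-0.1914, -0.579, 0.7925, 0.7775], [-0.0037, 0.8079, 0.5894, 0.5765], [0.0, 0.0, 0.0, 1.0]]}
{'fx': 352.8129899123271, 'fy': 352.8129899123271, 'cx': 279.583909161788, 'cy': 207.66361818731187, 'T_tool_cam': array([[ 2.29314909e-04,  9.70429783e-01,  2.41383478e-01,
         6.90643548e-02],
       [ 9.99999849e-01, -3.42957411e-04,  4.28783329e-04,
        -1.25106525e-03],
       [ 4.98888365e-04,  2.41383343e-01, -9.70429716e-01,
        -1.70780142e-01],
       [ 0.00000000e+00,  0.00000000e+00,  0.00000000e+00,
         1.00000000e+00]])} 0.1
[[ 9.47722461e-01  3.19095715e-01 -2.46230691e-04]
 [ 3.19095795e-01 -9.47721891e-01  1.04450931e-03]
 [ 9.99402309e-05 -1.06847612e-03 -9.99999424e-01]]
```

View pics/top0.png

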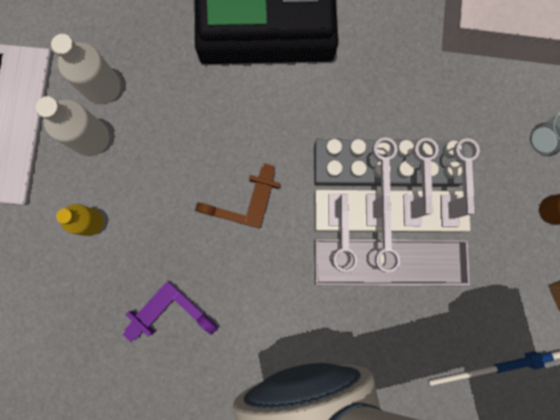

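View pics/side0.png

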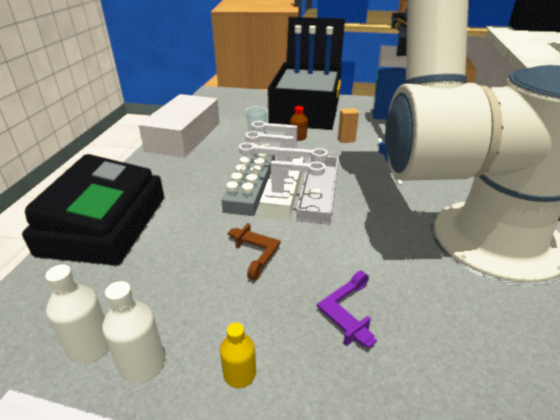

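Top view: the trough is on the robot side (row 262) and the vials on the far side (row 160). The row holds four items:
- (340,210): arm to the trough ring (345,259), already right.
- (385,210): two arms, the T, not part of the job.
- (427,210): ring (427,149) over the vials, mirrored.
- (463,210): ring (467,149) over the vials, mirrored.

The brown (250,200) and purple (170,310) look-alikes lie on the bench. I'll confirm all this in a close wrist view and measure from it.

```bash
cat > h.py <<'E'
from bench import ctrl
import cv2,numpy as np
def ray(p,P,px,z):
    px=np.asarray(px,float).reshape(-1,2)
    d=np.c_[(px[:,0]-p["cx"])/p["fx"],-(px[:,1]-p["cy"])/p["fy"],-np.ones(len(px))]@P[:3,:3].T
    return P[:3,3]+d*((z-P[2,3])/d[:,2])[:,None]
def wristpose():
    T=np.eye(4);T[:3,:3]=ctrl.current_eef_rot();T[:3,3]=ctrl.current_tool_pos()
    return T@ctrl.camera_params("wrist")["T_tool_cam"]
def R(yaw): # tool down, tool x at yaw (deg)
    c,s=np.cos(np.radians(yaw)),np.sin(np.radians(yaw))
    return np.array([[c,s,0],[s,-c,0],[0,0,-1.]])
E
python3 - <<'E'
from h import *
p=ctrl.camera_params("top");P=p["pose"]
print("rack TL,TR,BR,BL",ray(p,P,[(316,191),(469,191),(470,231),(316,231)],.045).round(3).tolist())
print("stems(z.133)",ray(p,P,[(345,200),(387,200),(428,200),(468,200)],.125).round(3).tolist())
print("rings",ray(p,P,[(345,259),(387,259),(427,149),(467,149)],.125).round(3).tolist())
c=ray(p,P,[(428,200)],.125)[0]
for y in (0,180,10,-10,170,-170,90,-90): print(y,ctrl.ik([c[0],c[1],.2],R(y)))
# view
t=c.copy();t[0]-=.13; 
for z in (.3,.35):
  for y in (0,180,90,-90): print(z,y,ctrl.ik([t[0],t[1],z],R(y)))
E
```

```text
rack TL,TR,BR,BL [[0.534, 0.023, 0.045], [0.54, -0.249, 0.045], [0.469, -0.248, 0.045], [0.464, 0.022, 0.045]]
stems(z.133) [[0.508, -0.015, 0.125], [0.509, -0.081, 0.125], [0.51, -0.147, 0.125], [0.512, -0.211, 0.125]]
rings [[0.415, -0.015, 0.125], [0.416, -0.08, 0.125], [0.593, -0.147, 0.125], [0.595, -0.212, 0.125]]
0 [-2.24955778e+01  2.16177371e+01  9.13889652e+01 -2.54444375e-14
  6.69932977e+01  6.75044222e+01]
180 [-2.24955778e+01  2.16177371e+01  9.13889652e+01 -2.54444375e-14
  6.69932977e+01 -1.12495578e+02]
10 [-2.24955778e+01  2.16177371e+01  9.13889652e+01 -2.54444375e-14
  6.69932977e+01  5.75044222e+01]
-10 [-2.24955778e+01  2.16177371e+01  9.13889652e+01 -2.54444375e-14
  6.69932977e+01  7.75044222e+01]
170 [-2.24955778e+01  2.16177371e+01  9.13889652e+01 -2.54444375e-14
  6.69932977e+01 -1.02495578e+02]
-170 [-2.24955778e+01  2.16177371e+01  9.13889652e+01 -2.54444375e-14
  6.69932977e+01 -1.22495578e+02]
90 [-2.24955778e+01  2.16177371e+01  9.13889652e+01 -2.54444375e-14
  6.69932977e+01 -2.24955778e+01]
-90 [-2.24955778e+01  2.16177371e+01  9.13889652e+01 -2.5444
[... 196 characters left out ...]
7903e+01 -2.54444375e-14
  7.74948787e+01 -1.19516992e+02]
0.3 90 [-2.95169922e+01  5.14233102e+00  9.73627903e+01 -2.54444375e-14
  7.74948787e+01 -2.95169922e+01]
0.3 -90 [-2.95169922e+01  5.14233102e+00  9.73627903e+01 -2.54444375e-14
  7.74948787e+01  1.50483008e+02]
0.35 0 [-2.95169922e+01  2.89929043e+00  9.19501268e+01 -2.54444375e-14
  8.51505827e+01  6.04830078e+01]
0.35 180 [-2.95169922e+01  2.89929043e+00  9.19501268e+01 -2.54444375e-14
  8.51505827e+01 -1.19516992e+02]
0.35 90 [-2.95169922e+01  2.89929043e+00  9.19501268e+01 -2.54444375e-14
  8.51505827e+01 -2.95169922e+01]
0.35 -90 [-2.95169922e+01  2.89929043e+00  9.19501268e+01 -2.54444375e-14
  8.51505827e+01  1.50483008e+02]
```

```bash
python3 - <<'E'
from h import *
ctrl.goto([.505,-.13,.26],R(1)); ctrl.sleep(.3)
P=wristpose(); im=ctrl.read_camera("wrist"); np.save("P1.npy",P); cv2.imwrite("pics/w1.png",im); print(ctrl.current_t(),ctrl.current_tool_pos())
E
```

```text
2.45 [ 0.50496026 -0.13023786  0.25995966]
```

View pics/w1.png

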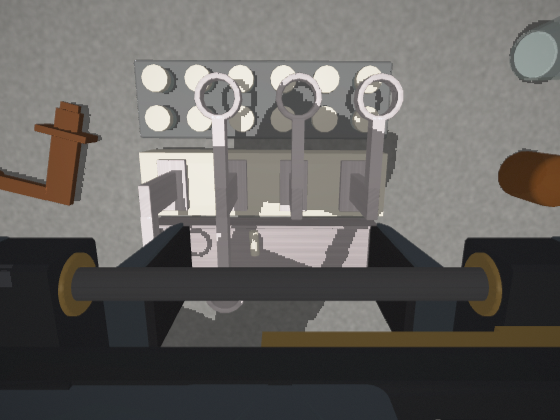

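The wrist view confirms it. The single arms at columns 297 and 375, with rings (299,97) and (380,97), lie over the vials, so they are mirrored. The T at 220 has both arms, and the left holder at 150 points to the trough. I'll measure the ring centres and the stem-end points from this view, cross-checked with the top view.

```bash
python3 - <<'E'
from h import *
p=ctrl.camera_params("wrist");P=np.load("P1.npy")
im=cv2.imread("pics/w1.png")
a=ray(p,P,[(299,97),(380,97),(297,218),(372.5,218)],.133); print(a.round(4).tolist())
for i in (0,1):
    d=a[i]-a[i+2]; print("len",np.linalg.norm(d),"(want .103) yaw",np.degrees(np.arctan2(d[1],d[0])),"stem",a[i]-.088*d/np.linalg.norm(d), a[i+2]+.015*d/np.linalg.norm(d))
b=ray(p,P,[(141,150),(383,150),(385,216)],.045); print(b.round(4).tolist())
t=ctrl.camera_params("top");print(ray(t,t["pose"],[(427,149),(467,149),(429,213),(470,216)],.133).round(4).tolist())
cv2.imwrite("pics/c1.png",cv2.resize(im[60:260,130:410],None,fx=2.8,fy=2.8,interpolation=cv2.INTER_CUBIC))
s=cv2.imread("pics/top0.png")[130:290,305:485];cv2.imwrite("pics/c2.png",cv2.resize(s,None,fx=3.7,fy=3.7,interpolation=cv2.INTER_CUBIC))
E
```

```text
[[0.5917, -0.1428, 0.133], [0.5928, -0.2081, 0.133], [0.4904, -0.1441, 0.133], [0.4915, -0.2102, 0.133]]
len 0.10132375591441016 (want .103) yaw 0.75676613869531 stem [ 0.50369403 -0.1439343   0.133     ] [ 0.50537013 -0.14391216  0.133     ]
len 0.10130462745844833 (want .103) yaw 1.2106061906793633 stem [ 0.5048263 -0.2099442  0.133    ] [ 0.50652129 -0.20990838  0.133     ]
[[0.5393, 0.0222, 0.045], [0.5438, -0.2398, 0.045], [0.4699, -0.2486, 0.045]]
[[0.591, -0.1445, 0.133], [0.5925, -0.2087, 0.133], [0.4886, -0.145, 0.133], [0.4852, -0.2094, 0.133]]
```

View pics/c1.png

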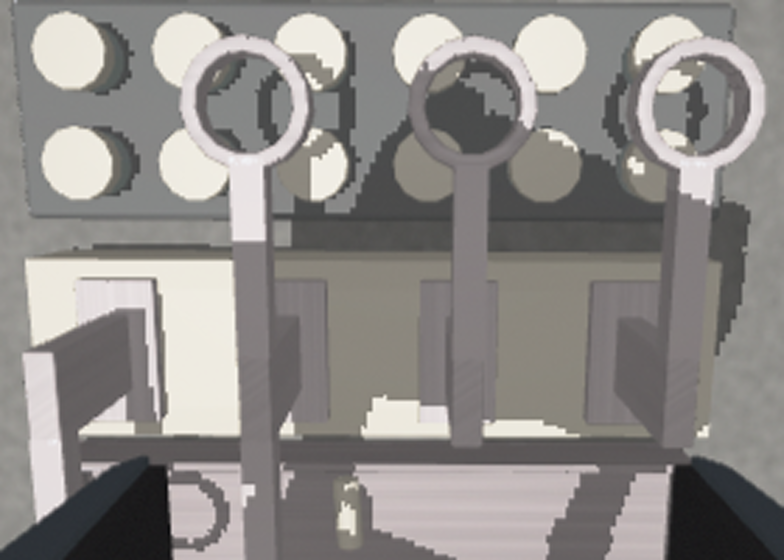

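View pics/c2.png

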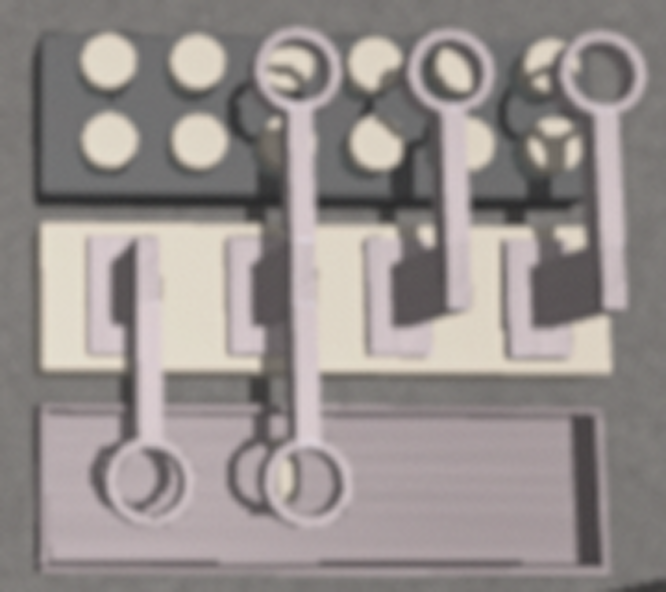

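```bash
cat >> h.py <<'E'
def pick(x,y,yaw=1.1,z=.102):
    ctrl.command_gripper(.45)
    ctrl.goto([x,y,.20],R(yaw))
    if ctrl.move_l([x,y,z],vel=.1,contact_N=8): print("touch",ctrl.current_tool_pos()); return
    ctrl.command_gripper(0); print("w",ctrl.current_grip_width()*91,"F",ctrl.current_grasp_force(),ctrl.current_contact_force())
    ctrl.move_l([x,y,z+.066],vel=.07); ctrl.sleep(.2)
    print("lifted w",ctrl.current_grip_width()*91,ctrl.current_contact_force(),ctrl.current_wrist_torque())
    ctrl.goto([x,y,z+.066],R(yaw+180)); ctrl.sleep(.2)
    print("turned",ctrl.current_tool_pos(),ctrl.current_t())
def snap(n):
    cv2.imwrite(f"pics/{n}.png",ctrl.read_camera("side"))
E
python3 - <<'E'
from h import *
pick(.5048,-.1442)
P=wristpose();np.save("P2.npy",P);a=ctrl.read_camera("wrist");b=ctrl.read_camera("side")
cv2.imwrite("pics/t3.png",np.hstack([cv2.resize(a,(400,300)),cv2.resize(b[80:260,180:420],(400,300))])); cv2.imwrite("pics/w2.png",a)
E
```

```text
w 9.791428616712311 F 29.995963722467422 [-0.13377752  0.55806623  0.88191617]
lifted w 10.003454898666192 [-0.59557008  0.31593674 -1.32684724] [0.02317152 0.0319001  0.04447135]
turned [ 0.5047868  -0.14418711  0.16800033] 9.6583
```

View pics/t3.png

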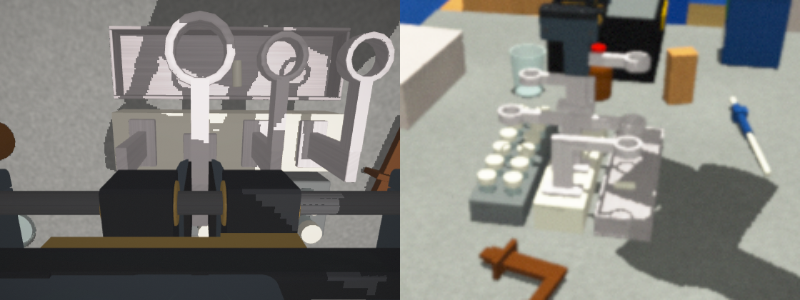

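The left panel shows the holder in the jaws with its ring at (200,47), now over the trough. The right panel shows it level above the rack. Next I'll work out the x offset from the ring and insert.

```bash
python3 - <<'E'
from h import *
p=ctrl.camera_params("wrist");P=np.load("P2.npy")
r=ray(p,P,[(280,66)],.199)[0]; print("ring",r, "stem x",r[0]+.088)
x,y=.5048,-.1442
c=ctrl.move_l([x,y,.104],vel=.05,contact_N=10); print(c,ctrl.current_tool_pos(),ctrl.current_contact_force(),ctrl.current_wrist_torque(),ctrl.current_t())
E
```

```text
ring [ 0.41827959 -0.14405693  0.199     ] stem x 0.5062795915757337
False [ 0.50497762 -0.14428069  0.10428489] [-0.87470739 -0.08952043 -1.0444663 ] [ 0.06320684 -0.15871458 -0.01499119] 11.1917
```

Inserted without resistance. I'll lower the last 2 mm, release, then do the second.

```bash
cat >> h.py <<'E'
def release(x,y):
    c=ctrl.move_l([x,y,.1015],vel=.02,contact_N=6); print("seat",c,ctrl.current_tool_pos(),ctrl.current_contact_force())
    ctrl.command_gripper(.45); ctrl.move_l([x,y,.20],vel=.1); print(ctrl.current_t())
E
python3 - <<'E'
from h import *
release(.5048,-.1442)
x,y=.5058,-.2097
pick(x,y)
P=wristpose();a=ctrl.read_camera("wrist")
cv2.imwrite("pics/w3.png",a)
g=ctrl.move_l([x,y,.104],vel=.05,contact_N=10); print(g,ctrl.current_tool_pos(),ctrl.current_contact_force(),ctrl.current_wrist_torque(),ctrl.current_t())
E
```

```text
seat True [ 0.50529491 -0.14436256  0.10187593] [1.16338817 1.46867037 4.89850441]
13.1833
w 9.77394664632201 F 29.998721983283758 [-0.269616   -0.22172929  0.3344947 ]
lifted w 9.945704276847142 [ 0.28141973  0.36022512 -1.66749822] [ 0.03399001 -0.01466555 -0.03118927]
turned [ 0.50579676 -0.20969266  0.16797233] 22.0333
False [ 0.50598092 -0.20979888  0.1042896 ] [-0.01087671 -0.21479132 -1.35758397] [ 0.08664849 -0.1468597   0.01580906] 23.5167
```

View pics/w3.png

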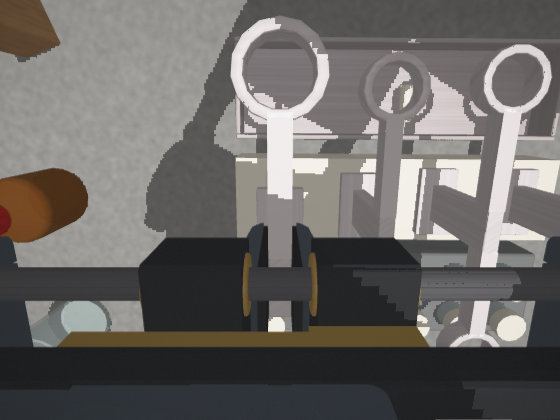

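The second holder was turned with its ring at (280,68) over the trough. The first one's ring (398,88) is over the trough too. It went in freely, so I'll release, back off and check.

```bash
python3 - <<'E'
from h import *
release(.5058,-.2097)
ctrl.goto([.505,-.13,.27],R(181)); ctrl.sleep(.3)
P=wristpose();a=ctrl.read_camera("wrist")
b=ctrl.read_camera("side")[90:240,200:370];cv2.imwrite("pics/w4.png",np.hstack([cv2.resize(a,(400,300)),cv2.resize(b,(340,300))]));cv2.imwrite("pics/w4a.png",a);np.save("P4.npy",P)
print(ctrl.current_t())
E
```

```text
seat True [ 0.50625897 -0.20988671  0.10186042] [ 0.52501516 -0.17942529  4.34518408]
25.5083
26.4083
```

View pics/w4.png

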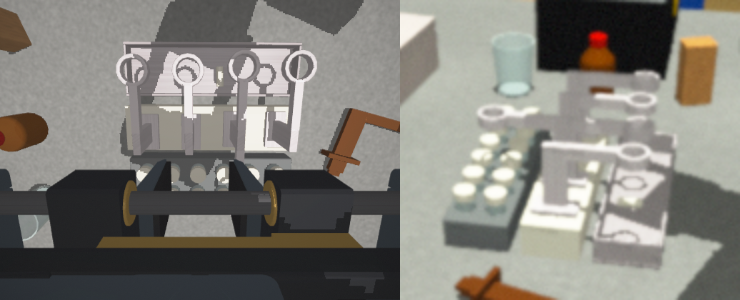

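All four rings hang over the trough, at (132,69), (188,67), (245,66) and (299,66) in the left panel, level and parallel. A quick numeric check, then hand in.

```bash
python3 - <<'E'
from h import *
p=ctrl.camera_params("wrist");P=np.load("P4.npy")
r=ray(p,P,np.array([(132,69),(188,67),(245,66),(299,66)])*1.4,.133)
print((r+[.088,.0017,0]).round(4).tolist())
d=np.linalg.norm(np.diff(r,axis=0),axis=1);print(d)
if np.all(abs(d-.066)<.004) and np.all(abs(r[:,0]+.088-.505)<.009): print(ctrl.sign_off(),ctrl.current_t())
E
```

```text
[[0.5084, -0.2072, 0.133], [0.505, -0.1421, 0.133], [0.5028, -0.0759, 0.133], [0.5018, -0.0131, 0.133]]
[0.06523696 0.06621568 0.06274573]
the job is handed in; nothing more can be done
the job is handed in; nothing more can be done
```

I turned both mirrored holders round and seated them back in their own slots. All three single-arm holders now have their arms over the trough, and I handed the job in at about 26 s; no verdict came back.

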